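# Trip-test an outlet of the bench socket strip

### The job

A plug-in socket tester (grey block with three lamps and one round button) sits in one outlet of the switched strip; all the strip's rockers are off. Working only by pressing with the fingertips, switch on the wide master rocker first, then the rocker of the tester's outlet, and then press the tester's round button fully in for a moment and let it out again. Leave both rockers on and the other outlets off, do not lift or pull out the tester or the other plugs, disturb nothing else on the bench, and finish clear of everything.

Things in the scene. Friction and masses are not known exactly. Their poses are not given: they have to be found in the camera images.
- strip: switched socket strip screwed flat to the bench, 116 mm across (its x, away from the robot), 372 mm long (its y, to the robot's left), 42 mm high; flat face. Origin: centre of the underside; turned up to 17 degrees. Near row, x = -30 mm: wide master rocker at y = +152, outlet rockers at y = +90, +18, -54, -126 mm. Far row, x = +24 mm: the four outlets, at the same y as their rockers.
- master (a joint): master rocker, black, 32 mm long across the strip, 26 mm wide, a flat V tipping about its middle: one half lies level 3.5 mm over the strip's face, the other stands up, its end 9 mm over it. 0 = off (near half up), 0.36 rad = on (near half down). A spring snaps it over at 0.18 (end 6 mm over the face) and holds it either way: press the near end down 3 to 4 mm, 6 to 7 N.
- master_on (a point): point on top of the master rocker's near (ON, bar-marked; the OFF half has a ring) half, 2 mm from its end: press here to switch on. About 13 mm nearer the robot than its middle. Moves with the rocker: 8.4 mm over the strip's face when off, 3.5 mm when on.
- rocker1 (a joint): rocker of the outlet next to the master (leftmost outlet, outlet 1): 30 mm long across the strip, 14 mm wide, black, same V shape and movement as the master; 0 = off, 0.36 = on; takes 5 to 6 N at the end of its standing half. Each outlet is switched by the rocker straight in front of it (54 mm nearer the robot)
- rocker1_on (a point): point on top of the near (ON) half of rocker 1, 2 mm from its end, 12 mm nearer the robot than its middle: press here to switch on. 8 mm over the strip's face when off, 3.5 mm when on.
- outlet1 (a point): centre of outlet 1 (a three-pin outlet) on the strip's face, 42 mm over the bench. It does not move on the strip.
- rocker2 (a joint): rocker of the second outlet from the left (outlet 2): 30 mm long across the strip, 14 mm wide, black, same V shape and movement as the master; 0 = off, 0.36 = on; takes 5 to 6 N at the end of its standing half. Each outlet is switched by the rocker straight in front of it (54 mm nearer the robot)
- rocker2_on (a point): point on top of the near (ON) half of rocker 2, 2 mm from its end, 12 mm nearer the robot than its middle: press here to switch on. 8 mm over the strip's face when off, 3.5 mm when on.
- outlet2 (a point): centre of outlet 2 (a three-pin outlet) on the strip's face, 42 mm over the bench. It does not move on the strip.
- rocker3 (a joint): rocker of the third outlet from the left (outlet 3): 30 mm long across the strip, 14 mm wide, black, same V shape and movement as the master; 0 = off, 0.36 = on; takes 5 to 6 N at the end of its standing half. Each outlet is switched by the rocker straight in front of it (54 mm nearer the robot)
- rocker3_on (a point): point on top of the near (ON) half of rocker 3, 2 mm from its end, 12 mm nearer the robot than its middle: press here to switch on. 8 mm over the strip's face when off, 3.5 mm when on.
- outlet3 (a point): centre of outlet 3 (a three-pin outlet) on the strip's face, 42 mm over the bench. It does not move on the strip.
- rocker4 (a joint): rocker of the rightmost outlet (outlet 4): 30 mm long across the strip, 14 mm wide, black, same V shape and movement as the master; 0 = off, 0.36 = on; takes 5 to 6 N at the end of its standing half. Each outlet is switched by the rocker straight in front of it (54 mm nearer the robot)
- rocker4_on (a point): point on top of the near (ON) half of rocker 4, 2 mm from its end, 12 mm nearer the robot than its middle: press here to switch on. 8 mm over the strip's face when off, 3.5 mm when on.
- outlet4 (a point): centre of outlet 4 (a three-pin outlet) on the strip's face, 42 mm over the bench. It does not move on the strip.
- tester: plug-in socket tester, loose, seated by three 16 mm pins in one of the outlets (any of the first three from the left, at the centre of that outlet): grey block 60 mm (x) by 54 mm (y) by 30 mm high, about 90 g, with a white face on top, three small lamps in the far half and one round black button in the near half. Origin: centre of its underside, level with the strip's face; axes parallel to the strip's.
- test_button (a joint): the tester's round push button, 16 mm across, 11 mm nearer the robot than the tester's centre, standing 7 mm over the tester's top. 0 = released, 0.004 m = fully in (still 3 mm proud of the tester's top); a spring pushes it out with 1 N at the start of its travel and 4.2 N at the bottom.
- test_button_top (a point): centre of the top of the test button (moves with it); 37 mm over the strip's face when released.
- charger: bystander: white plug-in charger, 50 x 46 x 34 mm block with two small ports in its top, seated in another outlet by its pins, loose, 60 g. Origin: centre of its underside on the strip's face.
- adaptor: bystander: black travel adaptor, 52 x 50 mm foot with a round drum 45 mm across, 38 mm high in all, seated in another outlet by its pins, loose, 70 g. Origin: centre of its underside on the strip's face.
- multimeter: bystander: black and grey handheld multimeter lying on its back beyond the strip, towards the robot's left, 88 x 180 x 49 mm, long side roughly along y, 380 g. Origin: centre of its underside.
- screwdriver: bystander: screwdriver with a black handle, 180 mm long, lying roughly along y beyond the strip, right of the multimeter, handle 26 mm thick. Origin: on the bench, under the middle of its length.

How it is judged:
On the way, in this order (a step that is already met when the one before it is completed fails the run):
1. the master rocker is switched on, the four outlet rockers still off (value of joint master above 0.28 rad and value of joint each of rocker1, rocker2, rocker3, rocker4 below 0.08 rad), for 0.1 s.
2. the rocker of the tester's outlet is switched on, the master still on and the other outlets off (value of joint master above 0.28 rad and ((horizontal distance between tester and outlet1 below 0.02 m and value of joint rocker1 above 0.28 rad and value of joint each of rocker2, rocker3, rocker4 below 0.08 rad) or (horizontal distance between tester and outlet2 below 0.02 m and value of joint rocker2 above 0.28 rad and value of joint each of rocker1, rocker3, rocker4 below 0.08 rad) or (horizontal distance between tester and outlet3 below 0.02 m and value of joint rocker3 above 0.28 rad and value of joint each of rocker1, rocker2, rocker4 below 0.08 rad) or (horizontal distance between tester and outlet4 below 0.02 m and value of joint rocker4 above 0.28 rad and value of joint each of rocker1, rocker2, rocker3 below 0.08 rad))), for 0.1 s.
3. the tester's button is pressed fully in (at least 3 of its 4 mm) with the outlet powered (all of step 2 and value of joint test_button above 0.003 m), for 0.1 s.
At the end, for the whole second after the job is handed in: Master and tester-outlet rockers on (over 0.28 rad), other rockers off (under 0.08), test button out (under 1 mm); tester, charger and adaptor within 6 mm of their starts, tester upright within 0.06 rad, multimeter and screwdriver within 20 mm, all at rest (all of step 2 and value of joint test_button below 0.001 m and distance of each of tester, charger, adaptor from where it was at the start of the episode below 0.006 m and angle between tester's own z axis and vertical below 0.06 rad and distance of each of multimeter, screwdriver from where it was at the start of the episode below 0.02 m and linear speed of each of tester, multimeter, screwdriver below 0.02 m/s); the robot touches nothing.
It fails at once if an outlet's rocker goes on while the master is off (value of joint master below 0.18 rad and value of joint any of rocker1, rocker2, rocker3, rocker4 above 0.18 rad).
It fails at once if the rocker of an outlet without the tester goes on ((not (horizontal distance between tester and outlet1 below 0.02 m) and value of joint rocker1 above 0.18 rad) or (not (horizontal distance between tester and outlet2 below 0.02 m) and value of joint rocker2 above 0.18 rad) or (not (horizontal distance between tester and outlet3 below 0.02 m) and value of joint rocker3 above 0.18 rad) or (not (horizontal distance between tester and outlet4 below 0.02 m) and value of joint rocker4 above 0.18 rad)).
It fails at once if the test button is pressed before the tester's outlet is powered (value of joint test_button above 0.002 m and not (value of joint master above 0.2 rad and ((horizontal distance between tester and outlet1 below 0.02 m and value of joint rocker1 above 0.2 rad) or (horizontal distance between tester and outlet2 below 0.02 m and value of joint rocker2 above 0.2 rad) or (horizontal distance between tester and outlet3 below 0.02 m and value of joint rocker3 above 0.2 rad) or (horizontal distance between tester and outlet4 below 0.02 m and value of joint rocker4 above 0.2 rad)))).
It fails at once if the tester, the charger or the travel adaptor is lifted, pulled out or knocked askew (over 6 mm) (distance of any of tester, charger, adaptor from where it was at the start of the episode above 0.006 m).
It fails at once if the multimeter or the screwdriver is moved (over 20 mm) (distance of any of multimeter, screwdriver from where it was at the start of the episode above 0.02 m).
It also fails if it takes over 43 s, if anything falls off the work surface, if the arm or the gripper's body presses on something with over 40 N, if the wrist force passes 120 N, or if a joint passes its speed limit or range.

### The arm

A 7-joint arm with a two-finger parallel gripper is mounted at the origin on the work surface. World frame = base frame: x ahead of the robot, y to its left, z up, the work surface at z = 0. Lengths are in m, angles in rad, forces in N, time in s.
With the tool pointing down it reaches from about 0.425 to 0.875 m from the base axis. Payload 4.7 kg.
Tool frame: the origin (TCP) lies midway between the tips of the shut fingers; the grasp point (between the pads) lies 19 mm behind it (ctrl.grip_point_offset is the distance from the TCP to the grasp point, in m); z points along the fingers, y is the line along which they close (so a half turn about z gives the same grasp; the last joint's range is limited). The gripper opens to 87 mm and grips with 3 to 60 N. Pads are 19 mm wide; open, the fingers measure 117 mm over their backs; the gripper's body (75 mm by 190 mm) begins 51 mm behind the grasp point.
Start: joints at [1.287, 0.321, -0.07, 1.45, 0.023, 1.371, -0.057], TCP at [0.191, -0.621, 0.223] pointing down, gripper open.
Joint ranges: [-2.86, 2.86], [-0.3, 2.09], [-1.38, 1.24], [0.06, 2.45], [-1.56, 4.7], [0.09, 2.05], [-2.69, 2.69]. Speed limits (rad/s): [2.57, 2.57, 3.14, 3.14, 3.14, 3.14, 3.14].

### API

Orientations are given as a rotation vector (axis times angle).
In Python, from bench import ctrl gives the robot as it stands.
- The arm moves only by the tool move_arm, never from a script. Its argument "increments" is text: rows parted by semicolons, each of 7 numbers parted by spaces: the shift along the world's x, y, z in mm, then the turn, a rotation vector about the world's x, y, z in degrees, then the closure in counts, from 0 (fully open) to 255 (shut). A call has exactly 8 rows; each row shifts and turns the commanded pose from where the row before left it; what a row does not reach is not made up. A row lasts 1/12 s, in which the tool goes at most 41.7 mm and 7.16 degrees, less where a joint would pass 70% of its speed; a pose out of reach is approached as far as the arm can. A call with a gripper value outside its range is refused whole. The fingers move at their own pace and stop on an object; "grip_force" is the grip in N (left out, the last holds). Time passes only in rows, so rows that do not move let the fingers close, or fill a call up. It gives the time, the measured TCP pose, the force, the opening and the grip force at its end, in the units of the state.
- ctrl.get_state(): the state, without advancing time (a new reading comes with each control period).
- ctrl.get_image(name): name is "scene" or "top" or "wrist"; returns a dict with "frame" (480x640x3 uint8, red, green, blue), "depth" (480x640 float32, m along the optical axis (not along the pixel's ray), 0 where there is no reading), "fx", "fy", "cx", "cy" (pixels), "position" and "orientation" of the camera in the world. Camera axes: x right, y down, z forward; pixel columns grow to the right and rows downward; lengths in m; the calibration is good to about 2 mm. A picture is of the moment at which its call begins.
- ctrl.close_job(): hands the job in; it is judged then, once.
Trained networks look in a picture, given as the dict that the camera call returned (one of the last four; its "shot" number tells which), for a name from the list of things; names that differ only in an ending like _2 or _b are one class to them, and where a whole thing is asked for, a point or a joint stands for the part that bears it (a point fixed in the world has none). Each returns a list of dicts, best first, with "score" (0 to 1); they miss things now and then, are a little off and sometimes report something else, mostly with a low value. They report only what shows in the picture. A call takes as long as a camera call.
- ctrl.find_in(target, picture): "centre" ([x, y, z] in m, in world coordinates, good to about 4 mm: the middle of the surface that is visible of it).
- ctrl.silhouettes(target, picture): "region" (480x640 bool, what is visible of it).
The state is a dict: "time": time; "joint_positions": joint angles; "qd": joint speeds; "joint_torque": joint torques, N m; "position": TCP position; "tool_rot": TCP orientation; "ft_force": force on the tool from outside, world axes, zero at the start; "torque": the same for the moment, N m; "grip_width": opening from 0.0 (shut) to 1.0 (fully open); "grip_force": force on a finger pad.
Only numpy, scipy, OpenCV 4.12 (cv2) and the standard library are available. Lean on these libraries where they do the work, as an engineer would, in place of code of your own. Each camera call takes 0.05 s, during which the arm holds its last target. There are 200 camera calls.

## Working session

There is one attempt and no reset: what is moved stays moved. The work goes in short steps, Python scripts to look and compute and a tool call to move; the robot and the scene stay as the last step left them, time stands still between calls to the robot, and variables do not carry over. Pictures are saved under pics/ and viewed, at most 10 in all, crops included, and the job is handed in when it is done.

Besides the shell and the picture viewer there is one more tool, called after "Emit:" in YAML: its name, and indented under it one key for each argument. move_arm: Moves the arm, as the interface text tells. Its arguments: {"type":"object","properties":{"increments":{"type":"string"},"grip_force":{"type":"number"}},"required":["increments"]}

```bash
mkdir -p pics
cat > h.py <<'E'
import numpy as np, cv2
from scipy.spatial.transform import Rotation as R
from bench import ctrl
def rot(o):
    o=np.array(o,float)
    return o if o.shape==(3,3) else (R.from_rotvec(o).as_matrix() if o.size==3 else R.from_quat(o).as_matrix())
def cloud(p):
    v,u=np.mgrid[:480,:640]; d=p["depth"]
    c=np.stack([(u-p["cx"])/p["fx"]*d,(v-p["cy"])/p["fy"]*d,d],-1)
    return c@rot(p["orientation"]).T+np.array(p["position"])
def save(p,n): cv2.imwrite("pics/"+n+".png",p["frame"][:,:,::-1])
E
python3 - <<'E'
from h import *
s=ctrl.get_state(); print(s)
for n in("top","scene"):
    p=ctrl.get_image(n); save(p,n+"0"); print(n,p["position"],p["orientation"],p["fx"])
    for t in("strip","master","master_on","rocker1","rocker2","rocker3","rocker4","tester","test_button_top","charger","adaptor","multimeter","screwdriver"):
        print(t,[(np.round(q["centre"],4).tolist(),round(q["score"],2)) for q in ctrl.find_in(t,p)[:4]])
    if n=="top":
        c=cloud(p); m=(abs(c[...,2]-.042)<.004)&(p["depth"]>0)&(c[...,0]>.3)
        k,l,st,_=cv2.connectedComponentsWithStats(m.astype(np.uint8)); b=1+np.argmax(st[1:,4])
        q=c[l==b]; print("strip rect",cv2.minAreaRect((q[:,:2]*1000).astype(np.float32)),np.median(q[:,2]))
E
```

```text
{'time': 0.0, 'joint_positions': array([ 1.2870801 ,  0.32184425, -0.07007171,  1.45164251,  0.0226373 ,
        1.37079889, -0.05687558]), 'qd': array([ 1.82095134e-03, -1.20423419e-04,  7.75522903e-04, -1.45735092e-03,
        8.99589782e-05,  1.31157227e-03,  1.91827851e-03]), 'joint_torque': array([ 8.38671731e-04, -4.91281271e+01, -4.03451454e-01, -3.12525022e+01,
       -6.40631374e-02,  4.38586192e-02,  1.65721904e-04]), 'position': array([ 0.19050501, -0.62089154,  0.22146393]), 'tool_rot': array([-3.10497565e+00, -4.65882385e-01,  6.55883202e-04]), 'ft_force': array([ 0.13518119, -1.11548503, -0.05681784]), 'torque': array([0.03558531, 0.01272591, 0.05151142]), 'grip_force': 0.0, 'grip_width': 1.0044286839021483}
top [0.57000473 0.04811765 0.88004555] [-2.21242479  2.19126393 -0.064766  ] 486.3185379107383
strip [([0.5651, 0.0629, 0.0413], 0.82), ([0.508, 0.2015, 0.0452], 0.31), ([0.761, 0.129, 0.034], 0.29)]
master [([0.5054, 0.2064, 0.0446], 0.69)]
master_on [([0.5064, 0.2012, 0.0403], 0.77)]
rocker1 [([0.5172, 0.1402, 0.0481], 0.69), ([0.5567, 0.0037, 0.0445], 0.54), ([0.
[... 1510 characters left out ...]
494], 0.52), ([0.5204, 0.1414, 0.05], 0.5)]
rocker3 [([0.5772, -0.068, 0.0465], 0.67), ([0.5356, 0.0746, 0.0494], 0.52), ([0.5204, 0.1414, 0.05], 0.5)]
rocker4 [([0.5772, -0.068, 0.0465], 0.67), ([0.5356, 0.0746, 0.0494], 0.52), ([0.5204, 0.1414, 0.05], 0.5)]
tester [([0.6265, 0.0198, 0.0709], 0.58), ([0.5945, 0.0609, 0.0409], 0.42)]
test_button_top [([0.6012, 0.015, 0.0761], 0.56), ([0.5899, 0.154, 0.0728], 0.43), ([0.5365, 0.0736, 0.0492], 0.26)]
charger [([0.5888, 0.1555, 0.0704], 0.74), ([0.5906, 0.0633, 0.0413], 0.28)]
adaptor [([0.6061, 0.0858, 0.0712], 0.92), ([0.5376, 0.0716, 0.0487], 0.45)]
multimeter [([0.7723, 0.1336, 0.0414], 0.71)]
screwdriver [([0.7405, -0.1947, 0.0196], 0.57)]
```

View pics/top0.png

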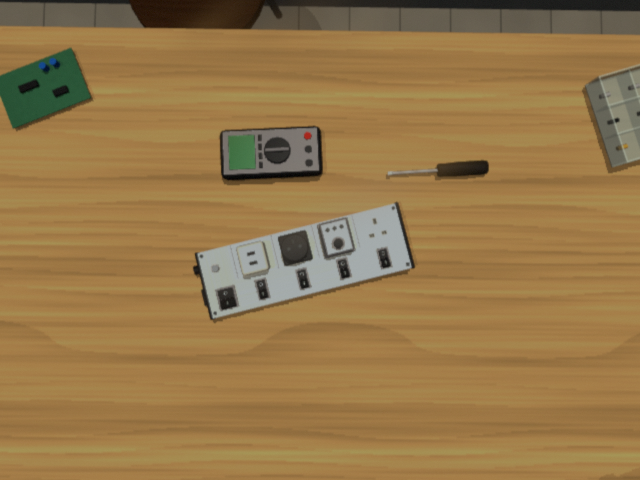

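Run:
```python
from h import *
p=ctrl.get_image("top"); np.save("top.npy",p["frame"])
c=cloud(p)
th=None
D=[]
for t,y in(("master",.152),("rocker1",0)):
    for q in ctrl.silhouettes(t,p)[:5]:
        m=q["region"]; v,u=np.nonzero(m); (cu,cv),wh,a=cv2.minAreaRect(np.c_[u,v].astype(np.float32))
        # ray onto plane z=.047
        d=rot(p["orientation"])@np.array([(cu-p["cx"])/p["fx"],(cv-p["cy"])/p["fy"],1]); o=np.array(p["position"])
        w=o+d*(.047-o[2])/d[2]; print(t,round(q["score"],2),np.round(w,4),np.round((cu,cv),1),np.round(wh,1),round(a,1))
def fit(z0,z1,n):
    m=(c[...,2]>z0)&(c[...,2]<z1)&(p["depth"]>0)&(abs(c[...,0]-.57)<.15)&(abs(c[...,1]-.06)<.22)
    k,l,st,_=cv2.connectedComponentsWithStats(m.astype(np.uint8))
    for b in range(1,k):
        if st[b,4]>200:
            q=c[l==b]; print(n,st[b,4],cv2.minAreaRect((q[:,:2]*1000).astype(np.float32)),np.median(q[:,2]))
fit(.03,.2,"strip");fit(.064,.2,"plug")
```

```text
master 0.55 [0.507  0.2014 0.047 ] [226.8 297.7] [19.5 15.1] 77.5
rocker1 0.72 [ 0.577  -0.0669  0.047 ] [384.4 258.1] [17.4  7.6] 71.6
rocker1 0.57 [0.5597 0.0029 0.047 ] [343.6 267.7] [18.2  8.5] 76.0
rocker1 0.56 [0.5227 0.1413 0.047 ] [262.2 288.8] [18.4  8.4] 78.7
rocker1 0.56 [0.5415 0.0723 0.047 ] [302.9 278. ] [19.   8.9] 73.3
strip 14058 ((571.7401123046875, 74.59834289550781), (117.53038024902344, 373.4709167480469), 14.8063383102417) 0.04295779583686116
plug 964 ((612.4595947265625, 16.615751266479492), (55.71714401245117, 49.38248062133789), 14.567831993103027) 0.07268669623360713
plug 577 ((593.5096435546875, 86.6601791381836), (42.86172103881836, 43.02226257324219), 0.6905684471130371) 0.08005741422821688
plug 835 ((575.7357788085938, 155.61170959472656), (50.065093994140625, 45.862518310546875), 15.156691551208496) 0.07574917280104088
```

The top picture shows the tester at (337,238), in outlet 3 (third from the left), with its rocker at (344,268) and the master at (227,298). My fit puts the strip centre at about (575, 62.5) mm with a yaw of 14.7°. Next I close the fingers and travel.

Emit:
move_arm:
  increments: "28 28 0 0 0 -0.3 255;28 28 0 0 0 -0.3 255;28 28 0 0 0 -0.3 255;28 28 0 0 0 -0.3 255;28 28 0 0 0 -0.3 255;28 28 0 0 0 -0.3 255;28 28 0 0 0 -0.3 255;28 28 0 0 0 -0.3 255"
  grip_force: 10

```text
time: 2.22
position: [0.4158, -0.3959, 0.223]
tool_rot: [3.115, 0.4, 0.0]
ft_force: [1.1, 1.1, 0.5]
grip_width: 0.475
grip_force: 0.0
```

Emit:
move_arm:
  increments: "9 35 0 0 0 0 255;9 35 0 0 0 0 255;9 35 0 0 0 0 255;9 35 0 0 0 0 255;9 35 0 0 0 0 255;9 35 0 0 0 0 255;9 35 0 0 0 0 255;9 35 0 0 0 0 255"

```text
time: 2.88
position: [0.4869, -0.1157, 0.2229]
tool_rot: [3.115, 0.401, 0.001]
ft_force: [0.5, 0.5, -0.3]
grip_width: 0.011
grip_force: 0.0
```

Emit:
move_arm:
  increments: "0.7 39.2 0 0 0 0 255;0.7 39.2 0 0 0 0 255;0.7 39.2 0 0 0 0 255;0.7 39.2 0 0 0 0 255;0.7 39.2 0 0 0 0 255;0.7 39.2 0 0 0 0 255;0.7 39.2 0 0 0 0 255;0.7 39.2 0 0 0 0 255"

```text
time: 3.55
position: [0.4921, 0.1979, 0.2231]
tool_rot: [3.115, 0.4, 0.002]
ft_force: [1.0, 0.9, 0.2]
grip_width: 0.004
grip_force: 0.0
```

Emit:
move_arm:
  increments: "0 0 -25 0 0 0 255;0 0 -25 0 0 0 255;0 0 -25 0 0 0 255;0 0 -25 0 0 0 255;0 0 -25 0 0 0 255;0 0 -23 0 0 0 255;0 0 0 0 0 0 255;0 0 0 0 0 0 255"

```text
time: 4.22
position: [0.4915, 0.196, 0.0741]
tool_rot: [-3.116, -0.401, 0.004]
ft_force: [-0.2, 1.0, -0.0]
grip_width: 0.008
grip_force: 0.0
```

Run:
```python
from h import *
for n in("wrist","scene"):
    p=ctrl.get_image(n); save(p,n+"1")
    for t in("master","rocker3","tester"): print(n,t,[(np.round(q["centre"],4).tolist(),round(q["score"],2)) for q in ctrl.find_in(t,p)[:4]])
print(ctrl.get_state()["position"],ctrl.get_state()["ft_force"])
a=cv2.imread("pics/scene1.png");cv2.imwrite("pics/s1z.png",cv2.resize(a[120:400,300:640],None,fx=2.3,fy=2.1))
```

```text
wrist master [([0.5068, 0.2067, 0.0443], 0.87), ([0.52, 0.1419, 0.045], 0.66)]
wrist rocker3 [([0.5229, 0.1402, 0.043], 0.89), ([0.5355, 0.0735, 0.0423], 0.73), ([0.5085, 0.2038, 0.043], 0.48)]
wrist tester [([0.5441, 0.1793, 0.0437], 0.52)]
scene master [([0.5066, 0.2061, 0.0441], 0.62)]
scene rocker3 [([0.5079, 0.2009, 0.0442], 0.71), ([0.5566, -0.0001, 0.0462], 0.61), ([0.5756, -0.0687, 0.0467], 0.48)]
scene tester [([0.6236, 0.0171, 0.07], 0.72)]
[0.49289291 0.19629076 0.07547125] [ 0.61316054 -0.11759104  0.62364013]
```

View pics/wrist1.png

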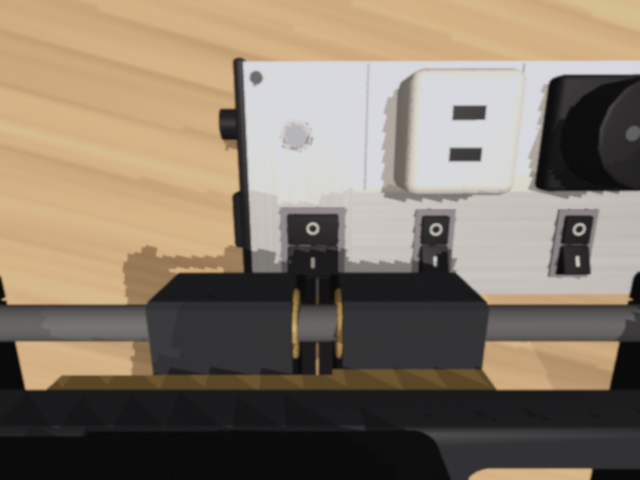

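View pics/scene1.png

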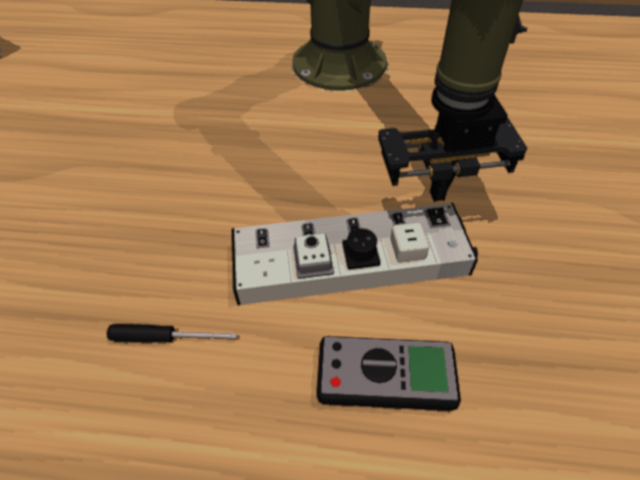

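Emit:
move_arm:
  increments: "0 1 -10 0 0 0 255;0 0 -11 0 0 0 255;0 0 -2 0 0 0 255;0 0 -1 0 0 0 255;0 0 -1 0 0 0 255;0 0 -1 0 0 0 255;0 0 0 0 0 0 255;0 0 0 0 0 0 255"

```text
time: 5.28
position: [0.4921, 0.1971, 0.0484]
tool_rot: [3.116, 0.401, -0.0]
ft_force: [-0.5, -0.2, -0.8]
grip_width: 0.006
grip_force: 0.0
```

Emit:
move_arm:
  increments: "0 0 -1 0 0 0 255;0 0 -1 0 0 0 255;0 0 -0.5 0 0 0 255;0 0 0 0 0 0 255;0 0 0 0 0 0 255;0 0 0 0 0 0 255;0 0 0 0 0 0 255;0 0 0 0 0 0 255"

```text
time: 5.95
position: [0.4923, 0.1972, 0.0461]
tool_rot: [3.116, 0.401, -0.0]
ft_force: [-0.5, -0.1, -0.3]
grip_width: 0.004
grip_force: 0.0
```

Run:
```python
from h import *
for n in("scene","wrist"):
    p=ctrl.get_image(n); save(p,n+"2"); c=cloud(p)
    C=np.array([.5751,.0624]);a=np.deg2rad(14.7);Q=np.array([[np.cos(a),-np.sin(a)],[np.sin(a),np.cos(a)]])
    l=(c[...,:2]-C)@Q*1000
    for nm,y in(("m",152),("r1",90),("r2",18),("r3",-54)):
        for x in(-42,-36,-30,-24,-18):
            m=(abs(l[...,0]-x)<3)&(abs(l[...,1]-y)<5)&(p["depth"]>0)&(c[...,2]<.06)
            print(n,nm,x,m.sum(),np.round(np.median(c[m][:,2])*1000,1) if m.any() else "")
print(ctrl.get_state()["ft_force"])
```

```text
scene m -42 0 
scene m -36 42 52.4
scene m -30 15 45.9
scene m -24 12 48.1
scene m -18 14 50.7
scene r1 -42 20 49.7
scene r1 -36 22 47.9
scene r1 -30 22 46.2
scene r1 -24 14 46.1
scene r1 -18 0 
scene r2 -42 16 50.0
scene r2 -36 22 49.2
scene r2 -30 26 46.3
scene r2 -24 11 45.8
scene r2 -18 0 
scene r3 -42 17 50.1
scene r3 -36 23 48.4
scene r3 -30 23 47.0
scene r3 -24 12 45.7
scene r3 -18 0 
wrist m -42 26 44.3
wrist m -36 454 47.7
wrist m -30 279 44.4
wrist m -24 276 46.7
wrist m -18 314 48.9
wrist r1 -42 0 
wrist r1 -36 109 45.9
wrist r1 -30 308 44.4
wrist r1 -24 301 44.2
wrist r1 -18 339 44.1
wrist r2 -42 221 48.4
wrist r2 -36 327 46.4
wrist r2 -30 313 44.4
wrist r2 -24 292 44.3
wrist r2 -18 340 44.2
wrist r3 -42 0 
wrist r3 -36 0 
wrist r3 -30 0 
wrist r3 -24 0 
wrist r3 -18 0 
[ 0.24867031  0.55975419 -0.18800084]
```

View pics/wrist2.png

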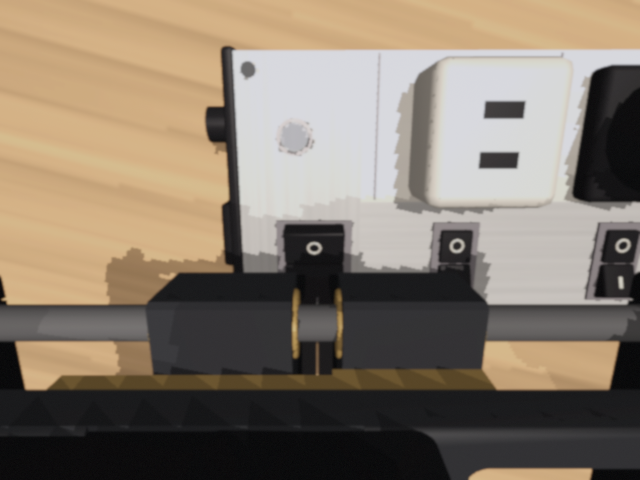

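The wrist picture shows the master's OFF half raised at (314,245), so the master is on. Next I lift and go to rocker 3.

Emit:
move_arm:
  increments: "0 0 20 0 0 0 255;0 0 15 0 0 0 255;8.9 -33 0 0 0 0 255;8.9 -33 0 0 0 0 255;8.9 -33 0 0 0 0 255;8.9 -33 0 0 0 0 255;8.9 -33 0 0 0 0 255;9 -33.3 0 0 0 0 255"

```text
time: 6.72
position: [0.546, -0.0027, 0.0812]
tool_rot: [3.115, 0.401, 0.0]
ft_force: [0.4, -0.2, -0.9]
grip_width: 0.006
grip_force: 0.0
```

Emit:
move_arm:
  increments: "0 0 0 0 0 0 255;0 0 0 0 0 0 255;0 0 -13 0 0 0 255;0 0 -12 0 0 0 255;0 0 0 0 0 0 255;0 0 0 0 0 0 255;0 0 0 0 0 0 255;0 0 0 0 0 0 255"

```text
time: 7.38
position: [0.546, -0.0004, 0.0563]
tool_rot: [-3.116, -0.403, -0.001]
ft_force: [0.5, 0.0, -0.8]
grip_width: 0.008
grip_force: 0.0
```

Run:
```python
from h import *
p=ctrl.get_image("wrist"); save(p,"wrist3")
for t in("rocker3","test_button_top","tester"): print(t,[(np.round(q["centre"],4).tolist(),round(q["score"],2)) for q in ctrl.find_in(t,p)[:4]])
print(ctrl.get_state()["position"],ctrl.get_state()["ft_force"])
```

```text
rocker3 [([0.5401, 0.0724, 0.0416], 0.83), ([0.5597, 0.0074, 0.0454], 0.81), ([0.5187, 0.1399, 0.0468], 0.66), ([0.5818, -0.0661, 0.0494], 0.66)]
test_button_top [([0.6, 0.0188, 0.0786], 0.81), ([0.6132, 0.0147, 0.0757], 0.25)]
tester [([0.5942, -0.0162, 0.0413], 0.65), ([0.6101, 0.019, 0.076], 0.63)]
[ 0.54608928 -0.00107192  0.05645765] [ 0.81356528  0.36495844 -0.17446368]
```

View pics/wrist3.png

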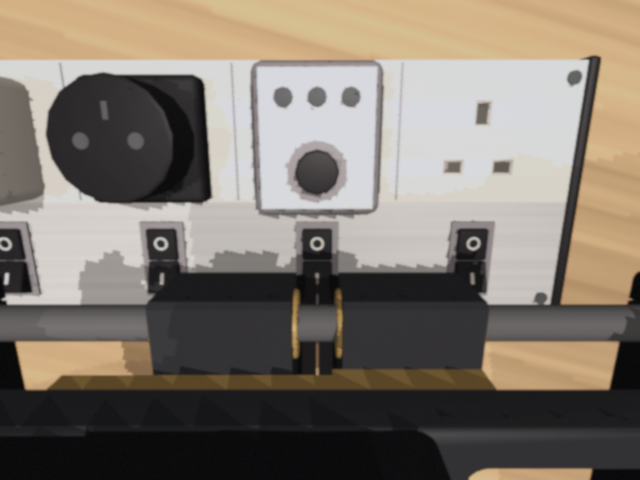

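The view is well centred: rocker 3 is at (317,245) and the button at (317,172), both in line with the fingertips at (318,330). Pressing now.

Emit:
move_arm:
  increments: "0 0 -4 0 0 0 255;0 0 -2 0 0 0 255;0 0 -2 0 0 0 255;0 0 -1 0 0 0 255;0 0 -1 0 0 0 255;0 0 -0.3 0 0 0 255;0 0 0 0 0 0 255;0 0 0 0 0 0 255"

```text
time: 8.25
position: [0.5456, -0.0011, 0.0459]
tool_rot: [3.116, 0.401, -0.001]
ft_force: [-2.0, 0.3, 4.5]
grip_width: 0.005
grip_force: 2.2
```

Run:
```python
from h import *
for n in("scene","wrist"):
    p=ctrl.get_image(n); c=cloud(p)
    C=np.array([.5751,.0624]);a=np.deg2rad(14.7);Q=np.array([[np.cos(a),-np.sin(a)],[np.sin(a),np.cos(a)]])
    l=(c[...,:2]-C)@Q*1000
    for nm,y in(("m",152),("r1",90),("r2",18),("r3",-54),("r4",-126)):
        o=[]
        for x in(-42,-36,-30,-24,-18):
            m=(abs(l[...,0]-x)<3)&(abs(l[...,1]-y)<5)&(p["depth"]>0)&(c[...,2]<.06)
            o.append(np.round(np.median(c[m][:,2])*1000,1) if m.any() else None)
        print(n,nm,o)
    for t in("test_button_top",): print(t,[(np.round(q["centre"],4).tolist(),round(q["score"],2)) for q in ctrl.find_in(t,p)[:2]])
print(ctrl.get_state()["ft_force"])
```

```text
scene m [np.float64(46.3), np.float64(45.9), np.float64(45.9), np.float64(48.2), np.float64(50.6)]
scene r1 [np.float64(50.3), np.float64(48.8), np.float64(46.4), np.float64(46.5), None]
scene r2 [np.float64(49.8), np.float64(48.6), np.float64(46.5), np.float64(45.8), None]
scene r3 [np.float64(45.8), np.float64(52.9), np.float64(46.1), np.float64(47.8), np.float64(50.5)]
scene r4 [np.float64(50.9), np.float64(48.3), np.float64(46.0), np.float64(46.0), np.float64(45.9)]
test_button_top [([0.5092, 0.2029, 0.0446], 0.61), ([0.6061, 0.0869, 0.0722], 0.5)]
wrist m [None, None, None, None, None]
wrist r1 [np.float64(42.9), np.float64(44.5), np.float64(43.5), np.float64(42.8), None]
wrist r2 [np.float64(48.4), np.float64(46.4), np.float64(44.3), np.float64(44.3), np.float64(44.1)]
wrist r3 [np.float64(44.2), np.float64(49.3), np.float64(44.5), np.float64(46.6), np.float64(48.6)]
wrist r4 [np.float64(48.3), np.float64(46.6), np.float64(44.5), np.float64(44.4), np.float64(44.2)]
test_button_top [([0.595, 0.0167, 0.0805], 0.58), ([0.5167, 0.1342, 0.0427], 0.23)]
[-2.70199926  1.01480731  5.95591733]
```

Emit:
move_arm:
  increments: "0 0 30 0 0 0 255;0 0 24 0 0 0 255;19 5 0 0 0 0 255;19 5 0 0 0 0 255;17.8 4.6 0 0 0 0 255;0 0 0 0 0 0 255;0 0 -10 0 0 0 255;0 0 -7 0 0 0 255"

```text
time: 9.12
position: [0.6007, 0.0134, 0.0813]
tool_rot: [-3.116, -0.401, 0.002]
ft_force: [-0.9, 0.5, -0.1]
grip_width: 0.005
grip_force: 0.0
```

Emit:
move_arm:
  increments: "0 0 -2 0 0 0 255;0 0 -1.5 0 0 0 255;0 0 -1 0 0 0 255;0 0 -1 0 0 0 255;0 0 -1 0 0 0 255;0 0 -1 0 0 0 255;0 0 0 0 0 0 255;0 0 0 0 0 0 255"

```text
time: 9.78
position: [0.6015, 0.0132, 0.0756]
tool_rot: [3.115, 0.401, -0.0]
ft_force: [-2.5, -1.1, 4.2]
grip_width: 0.003
grip_force: 2.0
```

Emit:
move_arm:
  increments: "0 0 -0.5 0 0 0 255;0 0 -0.5 0 0 0 255;0 0 -0.5 0 0 0 255;0 0 0 0 0 0 255;0 0 0 0 0 0 255;0 0 0 0 0 0 255;0 0 0 0 0 0 255;0 0 0 0 0 0 255"

```text
time: 10.45
position: [0.6016, 0.0133, 0.0753]
tool_rot: [3.115, 0.401, -0.0]
ft_force: [-5.3, -1.0, 11.6]
grip_width: 0.007
grip_force: 5.9
```

The force climbed to 11.6 N with no further travel, so the button is bottomed. Releasing and moving clear.

Emit:
move_arm:
  increments: "0 0 5 0 0 0 255;0 0 20 0 0 0 255;0 0 35 0 0 0 255;0 0 35 0 0 0 255;0 0 35 0 0 0 255;-20 -30 10 0 0 0 255;-20 -30 0 0 0 0 255;-20 -30 0 0 0 0 255"

```text
time: 11.12
position: [0.5423, -0.0767, 0.2149]
tool_rot: [3.114, 0.404, 0.006]
ft_force: [0.1, -0.5, -1.0]
grip_width: 0.004
grip_force: 0.0
```

Emit:
move_arm:
  increments: "-5 -38 0 0 0 0 255;-5 -38 0 0 0 0 255;-5 -38 0 0 0 0 255;-5 -38 0 0 0 0 255;-5 -38 0 0 0 0 255;0 0 0 0 0 0 255;0 0 0 0 0 0 255;0 0 0 0 0 0 255"

```text
time: 11.78
position: [0.517, -0.266, 0.2134]
tool_rot: [-3.115, -0.401, -0.001]
ft_force: [0.2, 0.4, 0.2]
grip_width: 0.004
grip_force: 0.0
```

Run:
```python
from h import *
for n in("top","scene"):
    p=ctrl.get_image(n); save(p,n+"4"); c=cloud(p)
    C=np.array([.5751,.0624]);a=np.deg2rad(14.7);Q=np.array([[np.cos(a),-np.sin(a)],[np.sin(a),np.cos(a)]])
    l=(c[...,:2]-C)@Q*1000
    for nm,y in(("m",152),("r1",90),("r2",18),("r3",-54),("r4",-126)):
        o=[]
        for x in(-42,-36,-30,-24,-18):
            m=(abs(l[...,0]-x)<3)&(abs(l[...,1]-y)<5)&(p["depth"]>0)&(c[...,2]<.06)
            o.append(float(np.round(np.median(c[m][:,2])*1000,1)) if m.any() else None)
        print(n,nm,o)
    m=(abs(l[...,0]-13)<5)&(abs(l[...,1]+54)<5)&(p["depth"]>0); print("button z",np.median(c[m][:,2]))
    if n=="top":
        m=(c[...,2]>.064)&(c[...,2]<.1)&(abs(l[...,0])<60)&(abs(l[...,1])<190)
        k,L,st,_=cv2.connectedComponentsWithStats(m.astype(np.uint8))
        for b in range(1,k):
            if st[b,4]>200: print(cv2.minAreaRect((c[L==b][:,:2]*1000).astype(np.float32)))
a=cv2.imread("pics/scene4.png");cv2.imwrite("pics/s4z.png",cv2.resize(a[190:310,220:490],None,fx=2.9,fy=2.9))
```

```text
top m [45.3, 45.0, 45.9, 48.2, 49.8]
top r1 [50.4, 48.3, 45.0, 45.5, 45.5]
top r2 [50.6, 48.3, 45.9, 46.2, 45.3]
top r3 [46.3, 45.7, 46.0, 47.5, 50.5]
top r4 [50.1, 48.5, 46.6, 45.8, 45.9]
button z 0.07939017304688883
((612.429443359375, 16.617431640625), (55.66259002685547, 49.39500045776367), 14.576510429382324)
((593.5789184570312, 86.58734130859375), (43.00618362426758, 42.90193176269531), 0.7423245310783386)
((575.7647094726562, 155.93377685546875), (50.1043701171875, 46.22073745727539), 14.774200439453125)
scene m [46.1, 46.2, 46.5, 48.4, 51.1]
scene r1 [50.6, 48.3, 46.6, 46.4, None]
scene r2 [50.3, 48.5, 46.4, 46.2, 48.0]
scene r3 [46.0, 46.2, 46.4, 48.1, 51.2]
scene r4 [49.9, 48.0, 46.2, 46.2, 46.1]
button z 0.07965831797280742
```

View pics/s4z.png

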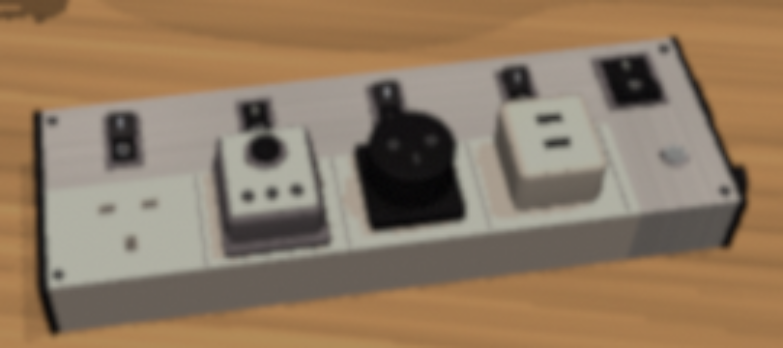

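The crop shows the tester (268,185), adaptor (405,165) and charger (550,150) still seated. The depth readings show the master and rocker 3 on, the others off, and the button out.

```bash
python3 -c "
from bench import ctrl
print(ctrl.close_job())"
```

```text
the job is handed in; nothing more can be done
None
```

I switched on the master, then rocker 3 (the tester's outlet), then pressed the test button fully in and released it; the last check before I handed it in at about 12 s showed both rockers on, the others off, the plugs unmoved and the arm clear. No verdict was returned.

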